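# Close a quick-release vise on a detector housing

### The job

Clamp the detector housing that stands between the jaws of the quick-release vise: squeeze the lever against its grip post and, holding it, slide the moving jaw gently until the housing is seated between both jaws, then let the lever go. Now screw it tight with the T-bar, clockwise, about a sixth of a turn past the point where the jaws bite: the housing must be held firmly, but its thin wall dents if you go much further. Leave the housing standing in the vise and disturb nothing else.

Things in the scene. Friction and masses are not known exactly. Their poses are not given: they have to be found in the camera images.
- vise: Grey cast-iron quick-release vise, bolted down, flange 225 by 130 mm. Origin: on the table under the middle of the fixed jaw. +x runs level along the screw from moving to fixed jaw, +y across, +z up. Lever let go: the half-nut locks the carriage, and only the T-bar moves the jaw, 10 mm a turn (two-start screw). Lever squeezed: the carriage with the jaw slides freely.
- bed_centre (a point): On the vise's centre line, 50 mm before the fixed jaw's face, level with the two flat ways (rails 22 mm wide, 40 mm apart) on which work stands, 85 mm above the table. Both jaws are 90 mm wide and rise from 85 to 140 mm above the table.
- fixed_jaw: The fixed jaw, at the +x end of the vise, with a worn black rubber facing. Same origin and axes as the vise. The facing's face is upright, looks to -x and stands somewhere within 3 mm either side of the plane x = 0; it gives about 1 mm for each 80 N.
- jaw: The moving jaw, 26 mm thick, rubber-faced, 90 mm wide. Axes as the vise; origin on the table below the middle of its clamping face, which looks to +x. The screw pushes it out of the carriage.
- carriage (a joint): Travel in m along the vise's +x of the sliding carriage, which carries moving jaw, grip post, lever, screw and T-bar. The moving jaw's face stands at x = -0.100 + this value + 0.0016 times the T-bar's angle in the vise's frame. With the lever squeezed it slides with about 3 N of drag, and pushes the housing along with 2 to 3 N more.
- grip_post (a point): Fixed upright post on the carriage, its middle 74 mm behind (-x of) the moving jaw's face when the T-bar stands at 0: 12 mm thick along x, 26 mm wide along y, 98 to 162 mm above the table; this point is on its centre line 145 mm above the table. About 42 mm are free between moving jaw and post.
- lever (a joint): Angle of the quick-release lever in rad: about 0 let go, 0.24 fully squeezed; its upper end then moves in +x towards the grip post. The half-nut is free from about 0.16 up. A spring returns it: about 7 N at its upper part start it, 10 N hold it fully squeezed.
- lever_end (a point): On the lever's blade, 44 mm above its pivot, 150 mm above the table. Dark steel blade, 26 mm wide along y, 6 mm thick, a 9 mm roll at its upper end (166 mm above the table). Let go it leans 0.22 rad outward, to -x. Outside lever and post together: 47 mm at this height (52 mm over the roll) let go, 37 mm (39 mm) squeezed. Hold with 15 to 25 N between the fingers.
- lever_pivot (a point): The lever's pivot, 28 mm behind (-x of) the middle of the grip post, 106 mm above the table, between two cheeks that rise to 114 mm above the table.
- handle (a joint): Turn of the T-bar and screw in rad: 0 = bar upright, growing clockwise as seen from the bar's end of the vise (upper end goes to the vise's -y), which closes the jaw by 1.6 mm for 1 rad. Both ends alike; many turns; stays where left. While turning it takes 0.24 N m free; once the jaws bite, each 10 N of clamping takes about 0.11 rad and 0.016 N m more.
- bar_hub (a point): Where the T-bar crosses the screw's axis, 94 mm behind (-x of) the middle of the grip post, 62 mm above the table. Steel bar 10 mm thick, turning in the upright plane across the screw, at each end a 17 mm ball centred 50 mm from the axis; hub 26 mm thick. Moving it by a ball takes about 5 N free, 7 to 8 N when firm, 10 N near denting; at rest it holds itself and less is felt.
- housing: The work: plain thin-walled aluminium detector housing, 42 mm (its x, between the jaws) by 70 mm (y) by 50 mm high, a 3 mm lid and two 12 mm high brass connectors on top, 0.3 to 0.45 kg. Origin at the centre of its underside. Stands loose on the ways, 4 to 16 mm off the fixed jaw. About 90 N of clamping is right; below 50 N it is loose, at 160 N it dents.
- lens_mount: Loose black lens mount on a post in a post holder, 136 mm high, foot 50 by 75 mm; origin under its foot. Leave alone.
- iris_mount: Loose black square mount on a post in a post holder, 127 mm high, foot 50 by 75 mm; origin under its foot. Leave alone.
- clamp_fork: Loose black clamping fork lying flat, 90 by 30 by 9 mm. Leave alone.
- spare_post: Loose steel post lying down, 12.7 mm thick, 75 mm long. Leave alone.
- hex_key: Loose L-shaped hex key lying flat, 88 by 28 mm, 6 mm thick. Leave alone.
- ball_driver: Loose black-handled driver lying down, 170 mm long. Leave alone.
- screw_tray: Loose grey screw tray, 80 by 110 by 22 mm. Leave alone.
- lens_tube: Loose black lens tube standing on end, 31 mm across, 30 mm high. Leave alone.
Mind the look-alikes: they are no part of the job. There is more than one size of the housing; the job needs the middle-sized.

How it is judged:
On the way, in this order (a step that is already met when the one before it is completed fails the run):
1. with the lever squeezed, the moving jaw has been slid up to the housing and the housing up to the fixed jaw (within a few mm) (value of joint lever above 0.12 rad and x of housing in the frame of vise above -0.0265 m and x of jaw in the frame of housing above -0.0235 m), for 0.05 s.
2. the lever has been let go with the jaw at the housing (value of joint lever below 0.05 rad and x of housing in the frame of vise above -0.0275 m and x of jaw in the frame of housing above -0.0245 m), for 0.1 s.
3. the screw has been turned until the jaws clamp the housing with at least 50 N (contact force between jaw and housing above 50 N), for 0.2 s.
At the end, for the whole second after the job is handed in: The housing stands upright on the vise's ways (origin 80 to 90 mm above the vise's origin), square to the jaws within 0.05 rad and within 30 mm of the middle of the jaws, at rest, clamped with 50 to 160 N; the lever is let go (below 0.05 rad) (contact force between jaw and housing between 50 and 160 N and value of joint lever below 0.05 rad and z of housing in the frame of vise between 0.08 and 0.09 m and y of housing in the frame of vise between -0.03 and 0.03 m and angle between the x axis of housing and the x axis of vise, either way round below 0.05 rad and angle between housing's own z axis and vertical below 0.05 rad and linear speed of housing below 0.02 m/s); the robot touches nothing.
It fails at once if the housing is dented: clamped with more than 170 N (contact force between jaw and housing above 170 N).
It fails at once if the jaw is rammed home: with the lever squeezed, the jaw presses on the housing with more than 45 N (value of joint lever above 0.12 rad and contact force between jaw and housing above 45 N).
It fails at once if the housing is tipped or lifted off the ways (angle between housing's own z axis and vertical above 0.2 rad or z of housing in the frame of vise above 0.1 m).
It fails at once if a bystander is moved more than 30 mm (distance of any of lens_mount, iris_mount, clamp_fork, spare_post, hex_key, ball_driver, screw_tray, lens_tube from where it was at the start of the episode above 0.03 m).
It also fails if it takes over 61 s, if anything falls off the work surface, if the arm or the gripper's body presses on something with over 40 N, if the wrist force passes 120 N, or if a joint passes its speed limit or range.

### The arm

A 6-joint arm with a two-finger parallel gripper is mounted at the origin on the work surface. World frame = base frame: x ahead of the robot, y to its left, z up, the work surface at z = 0. Lengths are in m, angles in rad, forces in N, time in s.
With the tool pointing down it reaches from about 0.375 to 0.9 m from the base axis. Payload 3.1 kg.
Tool frame: the origin (TCP) lies at the very end of the fingers, on their centre line; the grasp point (between the pads) lies 19 mm behind it (manip.hold_point_z is the distance from the TCP to the grasp point, in m); y points along the fingers, z is the direction in which the jaws open and shut, and the axes are right-handed (so a half turn about y gives the same grasp; the last joint's range is limited). The gripper opens to 85 mm and grips with 20 to 120 N. Pads are 22 mm wide; open, the fingers measure 114 mm over their backs; the gripper's body (76 mm by 85 mm) begins 54 mm behind the grasp point. The pads swing forward as they close: fully open they stand 13 mm farther back than shut.
Start: joints at [-1.478, 0.527, 1.433, -0, 1.181, -0.178], TCP at [0.167, -0.602, 0.231] pointing down, gripper open.
Joint ranges: [-3.08, 3.08], [-0.75, 2.2], [0.22, 2.44], [-1.43, 4.57], [0, 2.65], [-2.85, 2.85]. Speed limits (rad/s): [2.79, 2.79, 3.14, 3.14, 3.14, 3.14].

### API

Orientations are given as a unit quaternion [x, y, z, w].
In Python, from station import manip, eyes, workorder gives the robot as it stands. The module is installed in compiled form; this text tells all that it offers.
- The arm moves only by the shell command python3 -m jog 'ROWS' [OPENING] [FORCE]. ROWS is JSON, a list of rows, each a list of 2 entries, a list of its own where there are three numbers: the shift along the tool's x, y, z in cm, then the turn about the tool's y in rad. A call has 1 to 20 rows; each row is the pose to reach, as a shift and turn from the pose commanded when the call began, along the tool's axes at that moment; what a row does not reach only later rows make up. A row lasts 1/12 s, in which the tool goes at most 41.7 mm and 7.16 degrees, less where a joint would pass 70% of its speed; a pose out of reach is approached as far as the arm can. A call with a gripper value outside its range is refused whole. OPENING is the finger opening in cm, from 0 to 8.54, set as the call begins (- or left out, the last holds). The fingers move at their own pace and stop on an object; FORCE is the grip in N (left out, the last holds). Time passes only in rows, so rows that repeat a pose let the fingers close. It gives the time, the measured TCP pose, the force and the opening at its end, in the units of the state.
- manip.sense(): the state, without advancing time (a new reading comes with each control period).
- eyes.snapshot(name): name is "side" or "top"; returns a dict with "frame" (420x560x3 uint8, red, green, blue), "vfov" (degrees; the focal length in pixels is half the picture's height over the tangent of half this angle, whatever the lens; pixels are square), "cx", "cy" (the principal point, pixels), "rvec" (rotation vector, rad) and "tvec" (3), from world to camera coordinates, as OpenCV has them. Camera axes: x right, y down, z forward; pixel columns grow to the right and rows downward; lengths in m; the calibration is good to about 2 mm. A picture is of the moment at which its call begins. There is no depth.
- workorder.sign_off(): hands the job in, once; it reports no verdict.
The state is a dict: "t": time; "q": joint angles; "qd": joint speeds; "tau": joint torques, N m; "tcp_pos": TCP position; "tool_rot": TCP orientation; "force": force on the tool from outside, world axes, zero at the start; "ft_torque": the same for the moment, N m; "finger_gap": opening from 0.0 (shut) to 1.0 (fully open).
Only numpy, scipy, OpenCV 4.12 (cv2) and the standard library are available. Lean on these libraries where they do the work, as an engineer would, in place of code of your own. Each camera call takes 0.05 s, during which the arm holds its last target. There are 200 camera calls.

## Working session

There is one attempt and no reset: what is moved stays moved. The work goes in short steps, Python scripts to look and compute and a shell command to move; the robot and the scene stay as the last step left them, time stands still between calls to the robot, and variables do not carry over. Pictures are saved under pics/ and viewed, about 8 in all and at most 12, crops included, and the job is handed in when it is done.

```bash
mkdir -p pics
cat > h.py <<'E'
import numpy as np,cv2
from station import manip,eyes,workorder
from scipy.spatial.transform import Rotation as R
def snap(name,fn=None):
    s=eyes.snapshot(name)
    if fn: cv2.imwrite('pics/'+fn,s['frame'][:,:,::-1])
    return s
def cam(s):
    f=210/np.tan(np.radians(s['vfov'])/2)
    K=np.array([[f,0,s['cx']],[0,f,s['cy']],[0,0,1]])
    return K,cv2.Rodrigues(np.array(s['rvec'],float))[0],np.array(s['tvec'],float).ravel()
def ray(s,u,v,z):
    K,r,t=cam(s); d=r.T@np.linalg.solve(K,[u,v,1]); c=-r.T@t
    return c+d*(z-c[2])/d[2]
def proj(s,P):
    K,r,t=cam(s); return cv2.projectPoints(np.atleast_2d(np.array(P,float)),r,t,K,None)[0][:,0]
E
python3 - <<'E'
from h import *
for n in('side','top'):
    s=snap(n,n+'0.png');K,r,t=cam(s);print(n,s['vfov'],s['cx'],s['cy'],-r.T@t,r[2])
x=manip.sense();print(x,manip.hold_point_z)
print(R.from_quat(x['tool_rot']).as_matrix())
E
```

```text
side 44.709890838948894 283.5636294427399 210.77964732617053 [-0.21988297  0.60509266  0.71433981] [ 0.65252008 -0.57297008 -0.49590607]
top 57.82313817787446 280.88206401431313 203.13843787260075 [ 0.48036616 -0.1065633   1.0957331 ] [ 0.09652233 -0.00288957 -0.99532662]
{'t': 0.1, 'q': array([-1.47851365e+00,  5.28390202e-01,  1.43375262e+00, -1.40560963e-06,
        1.18143123e+00, -1.78486152e-01]), 'qd': array([ 7.20261457e-04, -4.92718278e-04, -4.05675572e-03,  1.93859696e-03,
       -4.78816362e-05, -1.66527637e-04]), 'tau': array([-5.13406085e-04, -4.43303561e+01, -1.78586411e+01, -1.87210640e-04,
        3.87704626e-03, -1.54771999e-05]), 'tcp_pos': array([ 0.16714655, -0.60156996,  0.2304279 ]), 'tool_rot': array([-0.09540948,  0.70133594, -0.69993615,  0.09546893]), 'force': array([-0.47156583, -0.9166576 ,  0.32528148]), 'ft_torque': array([ 0.02044822,  0.01012732, -0.00718467]), 'finger_gap': 1.0005989175291226} 0.0187
[[-9.63565430e-01 -1.83883839e-04  2.67472667e-01]
 [-2.67472501e-01  1.97284381e-03 -9.63563474e-01]
 [-3.50498044e-04 -9.99998037e-01 -1.95014796e-03]]
```

View pics/side0.png

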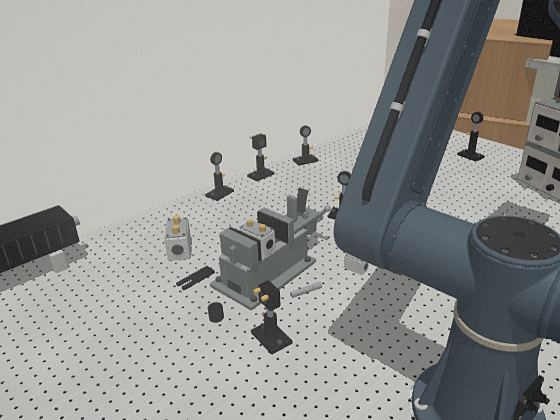

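View pics/top0.png

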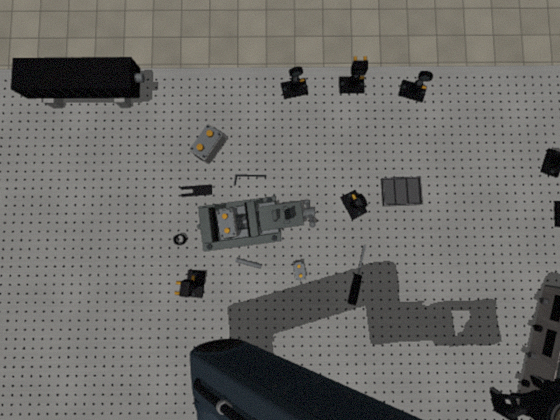

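The side view shows the vise at about (265,250) with a housing between the jaws. The top view shows the vise at (200–312, 197–250). There are three housings in the top view: the large one at (208,143), the small one at (299,270), and the one in the vise at (227,222). The last fits, as it stands between the jaws and is the middle size. I'll enlarge both views to confirm.

Run:
```python
from h import *
a=cv2.imread('pics/top0.png')[185:260,190:325];b=cv2.imread('pics/side0.png')[175:310,195:345]
a=cv2.convertScaleAbs(cv2.resize(a,None,fx=5.4,fy=5.4,interpolation=cv2.INTER_CUBIC),alpha=1.5)
cv2.imwrite('pics/tc.png',a)
cv2.imwrite('pics/sc.png',cv2.resize(b,None,fx=4.4,fy=4.4,interpolation=cv2.INTER_CUBIC))
s=snap('top');print(ray(s,280,200,0),ray(s,290,200,0),ray(s,280,210,0))
```

```text
[ 0.59578085 -0.1072588   0.        ] [ 0.5955647  -0.13623535  0.        ] [ 0.56672076 -0.10704193  0.        ]
```

View pics/tc.png

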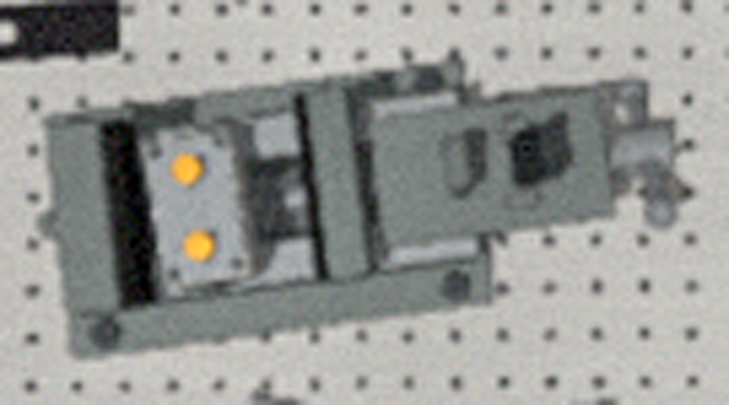

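View pics/sc.png

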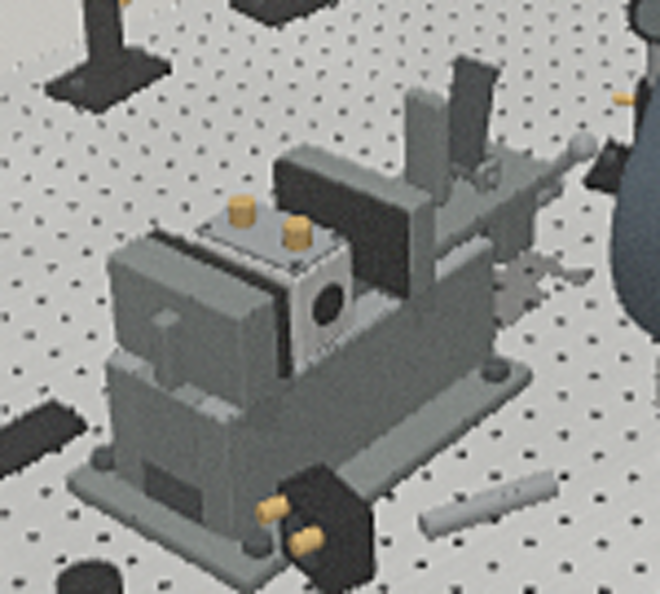

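The crops confirm it: the middle-sized housing (two brass connectors) stands between the jaws, loose and nearer the fixed jaw. Top crop: post top near (465,162), lever near (540,150), T-bar ball near (660,212). The vise's +x points left and slightly down in the image.

Run:
```python
from h import *
s=snap('top');S=snap('side')
c=lambda u,v:(190+(u+.5)/5.4-.5,185+(v+.5)/5.4-.5)
d=lambda u,v:(195+(u+.5)/4.4-.5,175+(v+.5)/4.4-.5)
P={k:ray(s,*c(u,v),z) for k,(u,v,z) in dict(mjf1=(300,96,.14),mjf2=(327,280,.14),mjb1=(348,88,.14),mjb2=(374,268,.14),fjf1=(105,124,.14),fjf2=(130,303,.14),fl1=(75,356,.012),fl2=(490,302,.012),post=(465,162,.162),con1=(187,168,.15),con2=(199,244,.15),ball=(661,212,.105)).items()}
for k,v in P.items():print(k,v.round(4))
for a,b in(('mjf1','mjf2'),('mjb1','mjb2'),('fjf1','fjf2'),('con1','con2')):
  w=P[b]-P[a];print(a,np.linalg.norm(w),np.arctan2(w[1],w[0])+np.pi/2)
w=P['fl1']-P['fl2'];print('fl',np.linalg.norm(w),np.arctan2(w[1],w[0]))
# triangulate ball / post top
def tri(a,b):
  M=[];
  for q,p in((s,a),(S,b)):
    K,r,t=cam(q);M.append(K@np.c_[r,t])
  X=cv2.triangulatePoints(M[0],M[1],np.array(a,float),np.array(b,float));return (X[:3]/X[3]).ravel()
print('ball',tri(c(661,212),d(582,146)),'posttop',tri(c(465,162),d(427,95)))
```

```text
mjf1 [ 0.5757 -0.0191  0.14  ]
mjf2 [ 0.4898 -0.0317  0.14  ]
mjb1 [ 0.5793 -0.0416  0.14  ]
mjb2 [ 0.4952 -0.0535  0.14  ]
fjf1 [0.5632 0.0719 0.14  ]
fjf2 [0.4799 0.0595 0.14  ]
fl1 [0.4525 0.1102 0.012 ]
fl2 [ 0.479  -0.1073  0.012 ]
post [ 0.5427 -0.0963  0.162 ]
con1 [0.5417 0.032  0.15  ]
con2 [0.5067 0.0263 0.15  ]
ball [ 0.5216 -0.1901  0.105 ]
mjf1 0.08674806941555852 -1.4246364600857224
mjb1 0.08488808106425769 -1.4291181635236678
fjf1 0.08420087637473453 -1.4224114759689042
con1 0.03548639666643112 -1.4081534610486566
fl 0.21915811481114558 1.6918890095436467
ball [ 0.52303595 -0.18920906  0.10103439] posttop [ 0.54470008 -0.0943499   0.16052212]
```

```bash
python3 -m jog '[[[-49.5,0,-36.8],0.136],[[-49.5,0,-36.8],0.136],[[-49.5,0,-36.8],0.136],[[-49.5,0,-36.8],0.136],[[-49.5,0,-36.8],0.136],[[-49.5,0,-36.8],0.136],[[-49.5,0,-36.8],0.136],[[-49.5,0,-36.8],0.136],[[-49.5,0,-36.8],0.136],[[-49.5,0,-36.8],0.136],[[-49.5,0,-36.8],0.136],[[-49.5,0,-36.8],0.136],[[-49.5,0,-36.8],0.136],[[-49.5,0,-36.8],0.136],[[-49.5,0,-36.8],0.136],[[-49.5,0,-36.8],0.136],[[-49.5,0,-36.8],0.136],[[-49.5,0,-36.8],0.136],[[-49.5,0,-36.8],0.136],[[-49.5,0,-36.8],0.136]]' 7.0 25
python3 - <<'E'
from h import *
s=snap('side','s1.png');t=snap('top','t1.png')
x=manip.sense();print(x['t'],x['tcp_pos'],R.from_quat(x['tool_rot']).as_matrix().round(4),x['force'],x['finger_gap'])
b=cv2.imread('pics/s1.png')[140:310,195:365]
cv2.imwrite('pics/s1c.png',cv2.resize(b,None,fx=3.5,fy=3.5,interpolation=cv2.INTER_CUBIC))
E
```

```text
t: 1.92
tcp_pos: [0.5449, -0.1165, 0.2313]
tool_rot: [0.047, -0.706, 0.706, -0.047]
force: [-0.1, -0.5, -0.0]
finger_gap: 0.818
2.0167 [ 0.54514834 -0.11638288  0.23138772] [[-9.912e-01 -2.000e-04  1.322e-01]
 [-1.322e-01 -0.000e+00 -9.912e-01]
 [ 2.000e-04 -1.000e+00  0.000e+00]] [-0.4740069   0.51180853 -0.03248493] 0.8276851722745626
```

View pics/s1c.png

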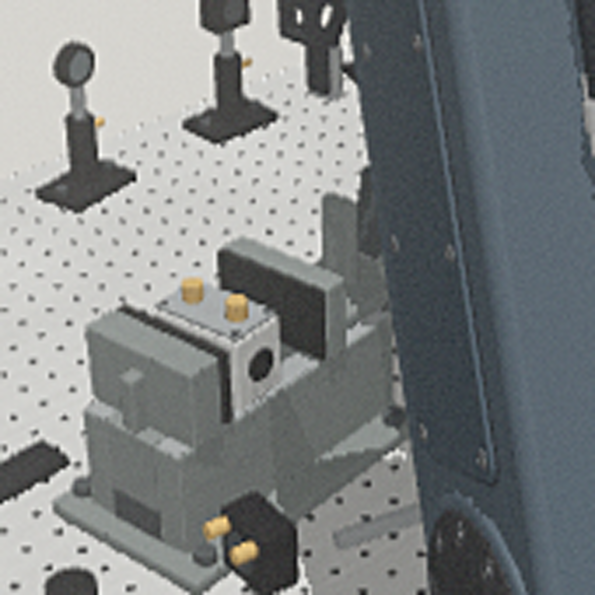

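The arm hides most of the lever, but the housing and post are unchanged (post at crop (337,235)). I'm descending beside the lever and post.

```bash
python3 -m jog '[[[0,2,0],0],[[0,4,0],0],[[0,4.5,0],0],[[0,5,0],0],[[0,5.5,0],0],[[0,6,0],0],[[0,6.5,0],0],[[0,6.5,0],0]]'
```

```text
t: 2.68
tcp_pos: [0.5455, -0.1151, 0.1658]
tool_rot: [-0.048, 0.706, -0.705, 0.047]
force: [-0.2, 0.5, -0.4]
finger_gap: 0.823
```

```bash
python3 -m jog '[[[0,1,0],0],[[0,1.5,0],0],[[0,2,0],0],[[0,2.5,0],0],[[0,3,0],0],[[0,3.2,0],0],[[0,3.2,0],0]]'
```

```text
t: 3.27
tcp_pos: [0.5454, -0.115, 0.1336]
tool_rot: [-0.048, 0.706, -0.705, 0.047]
force: [-1.5, 0.6, 0.2]
finger_gap: 0.817
```

```bash
python3 -m jog '[[[0,0,0],0],[[0,0,0],0],[[0,0,0],0]]' 5.4 25
python3 -m jog '[[[0,0,0],0],[[0,0,0],0],[[0,0,0],0]]' 5.0 25
```

```text
t: 3.52
tcp_pos: [0.5452, -0.1123, 0.1348]
tool_rot: [-0.047, 0.707, -0.704, 0.047]
force: [-0.7, 8.5, 2.7]
finger_gap: 0.633
t: 3.77
tcp_pos: [0.5448, -0.1105, 0.1352]
tool_rot: [-0.047, 0.708, -0.703, 0.046]
force: [0.2, 12.5, 7.5]
finger_gap: 0.587
```

The post-side finger touches first, so I'll move the tool towards +x as it closes.

```bash
python3 -m jog '[[[0,0,-0.3],0],[[0,0,-0.5],0],[[0,0,-0.6],0],[[0,0,-0.6],0]]' 4.5 25
python3 -m jog '[[[0,0,-0.2],0],[[0,0,-0.4],0],[[0,0,-0.4],0],[[0,0,-0.4],0]]' 3.4 25
```

```text
t: 4.1
tcp_pos: [0.5446, -0.108, 0.1359]
tool_rot: [-0.047, 0.706, -0.705, 0.048]
force: [-1.9, 3.0, 8.8]
finger_gap: 0.528
t: 4.43
tcp_pos: [0.5444, -0.1053, 0.1366]
tool_rot: [0.047, -0.705, 0.706, -0.048]
force: [-3.7, 0.3, 11.9]
finger_gap: 0.441
```

Opening is 37.7 mm, so the lever is squeezed. I'll relieve the vertical load and start sliding.

```bash
python3 -m jog '[[[0,-0.3,0],0],[[0,-0.3,-0.2],0],[[0,-0.3,-0.4],0],[[0,-0.3,-0.6],0],[[0,-0.3,-0.8],0],[[0,-0.3,-1],0],[[0,-0.3,-1],0]]' 3.4 25
python3 - <<'E'
from h import *
s=snap('side','s2.png');t=snap('top','t2.png')
b=cv2.imread('pics/s2.png')[140:310,195:365];a=cv2.imread('pics/t2.png')[160:270,180:330]
cv2.imwrite('pics/c2.png',np.hstack([cv2.resize(b,(400,400)),cv2.resize(a,(400,400*110//150)) if 0 else cv2.copyMakeBorder(cv2.resize(a,(400,293)),0,107,0,0,0)]))
E
```

```text
t: 5.02
tcp_pos: [0.5429, -0.0945, 0.1368]
tool_rot: [-0.048, 0.706, -0.705, 0.047]
force: [3.3, 0.1, -10.9]
finger_gap: 0.44
```

View pics/c2.png

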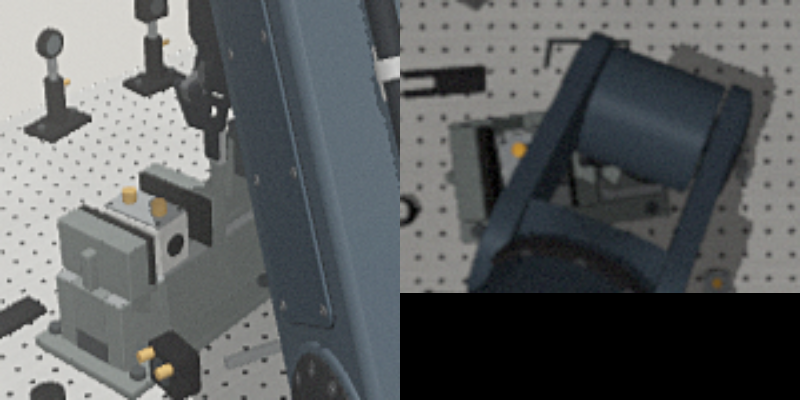

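The jaw is moving with the grip and the housing still stands. Continuing the slide.

```bash
python3 -m jog '[[[0,0.1,-0.2],0],[[0,0.15,-0.4],0],[[0,0.15,-0.6],0],[[0,0.15,-0.8],0],[[0,0.15,-1],0],[[0,0.15,-1.2],0],[[0,0.15,-1.4],0],[[0,0.15,-1.5],0],[[0,0.15,-1.5],0]]'
python3 -m jog '[[[0,0,-0.15],0],[[0,0,-0.3],0],[[0,0,-0.45],0],[[0,0,-0.6],0],[[0,0,-0.7],0],[[0,0,-0.7],0],[[0,0,-0.7],0]]'
```

```text
t: 5.87
tcp_pos: [0.5411, -0.08, 0.1367]
tool_rot: [-0.047, 0.706, -0.705, 0.048]
force: [-1.9, -1.6, 6.1]
finger_gap: 0.434
t: 6.45
tcp_pos: [0.5403, -0.0736, 0.1367]
tool_rot: [0.047, -0.705, 0.706, -0.048]
force: [-2.5, -3.9, 6.7]
finger_gap: 0.442
```

```bash
for i in 1 2; do python3 -m jog '[[[0,0,-0.1],0],[[0,0,-0.2],0],[[0,0,-0.3],0],[[0,0,-0.3],0],[[0,0,-0.3],0]]'|egrep 'tcp|force'; done
```

```text
tcp_pos: [0.5399, -0.071, 0.1367]
force: [-2.1, -4.2, 5.9]
tcp_pos: [0.5395, -0.068, 0.1367]
force: [-1.8, -4.3, 6.1]
```

```bash
for i in 1 2; do python3 -m jog '[[[0,0,-0.1],0],[[0,0,-0.2],0],[[0,0,-0.3],0],[[0,0,-0.3],0],[[0,0,-0.3],0]]'|egrep 'tcp|force'; done
python3 - <<'E'
from h import *
s=snap('side','s3.png')
b=cv2.imread('pics/s3.png')[180:310,195:325]
cv2.imwrite('pics/c3.png',cv2.resize(b,None,fx=4.5,fy=4.5,interpolation=cv2.INTER_CUBIC))
E
```

```text
tcp_pos: [0.5392, -0.065, 0.1367]
force: [-1.9, -3.7, 6.6]
tcp_pos: [0.5391, -0.0646, 0.1368]
force: [-2.2, -12.9, 4.6]
```

View pics/c3.png

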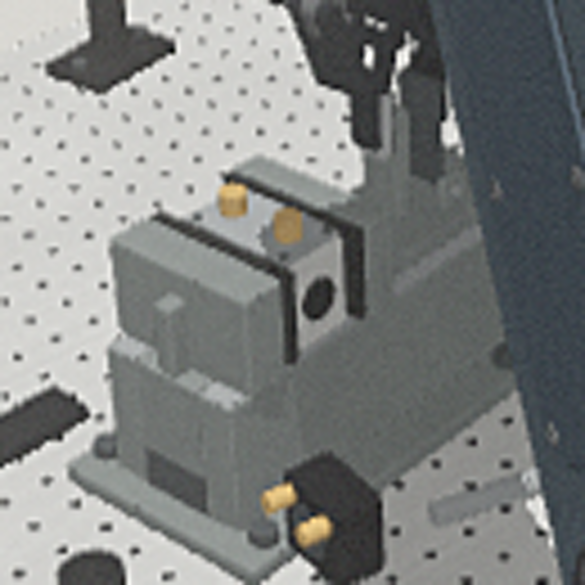

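The housing sits between the fixed facing (crop (290,320)) and the moving facing (crop (355,270)), and the force rose by 9 N, so it is seated. I'll press a bit more, then let the lever go.

```bash
python3 -m jog '[[[0,0,-0.1],0],[[0,0,-0.2],0],[[0,0,-0.2],0],[[0,0,-0.2],0]]'; python3 -m jog '[[[0,0,0.1],0],[[0,0,0.2],0],[[0,0,0.3],0],[[0,0,0.3],0],[[0,0,0.3],0]]' 4.6; python3 -m jog '[[[0,0,0],0],[[0,0,0.1],0],[[0,0,0.2],0],[[0,0,0.2],0],[[0,0,0.2],0]]' 7.0
```

```text
t: 8.5
tcp_pos: [0.5392, -0.0645, 0.1367]
tool_rot: [0.048, -0.702, 0.708, -0.049]
force: [-3.1, -18.0, 2.3]
finger_gap: 0.438
t: 8.92
tcp_pos: [0.5393, -0.0647, 0.1358]
tool_rot: [0.048, -0.704, 0.707, -0.049]
force: [-0.5, -8.6, -1.5]
finger_gap: 0.537
t: 9.33
tcp_pos: [0.5388, -0.0641, 0.1358]
tool_rot: [-0.048, 0.706, -0.705, 0.048]
force: [-0.3, -0.1, -1.0]
finger_gap: 0.82
```

Seated and locked; the lever force is gone. Next I'll lift, close the fingers, and go to the +y side of the T-bar's upper ball. Its estimated position is (0.517,-0.149,0.100) by two methods that agree, with the bar at about -0.72 rad.

```bash
python3 -m jog '[[[0,-2,0],0],[[0,-4,0],0],[[0,-6,0],0],[[0,-7,0],0],[[0,-7,0],0],[[2,-7,3],0],[[4,-7,6],0],[[6.8,-7,8.6],0],[[6.8,-7,8.6],0],[[6.8,-7,8.6],0]]' 7.0; python3 -m jog '[[[0,0,0],0],[[0,0,0],0],[[0,0,0],0],[[0,0,0],0],[[0,0,0],0]]' 0 20
python3 - <<'E'
from h import *
s=snap('side','s4.png');t=snap('top','t4.png')
b=cv2.imread('pics/s4.png')[150:310,195:355];a=cv2.imread('pics/t4.png')[160:270,200:310]
cv2.imwrite('pics/c4.png',np.hstack([cv2.resize(b,(400,400)),cv2.resize(cv2.convertScaleAbs(a,alpha=1.5),(400,400))]))
E
```

```text
t: 10.17
tcp_pos: [0.4815, -0.1599, 0.2048]
tool_rot: [-0.047, 0.706, -0.705, 0.046]
force: [-0.1, -0.6, 0.1]
finger_gap: 0.818
t: 10.58
tcp_pos: [0.4834, -0.1582, 0.2057]
tool_rot: [-0.048, 0.705, -0.705, 0.048]
force: [-0.5, 0.3, -1.2]
finger_gap: 0.103
```

View pics/c4.png

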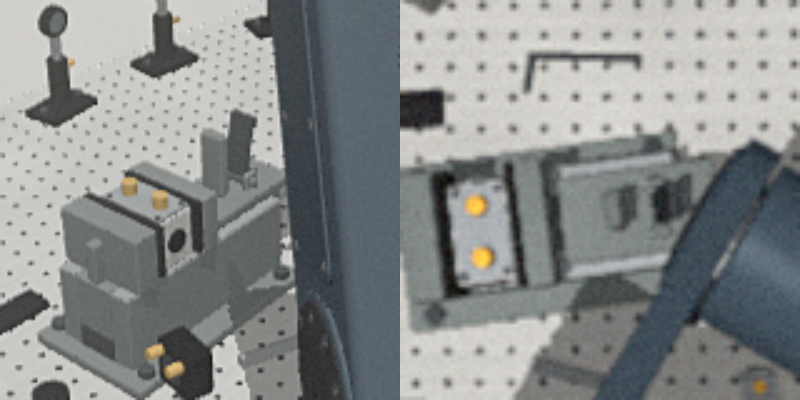

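The housing sits square against both facings (side (170,225), top (482,230)) and the lever has sprung back out. Descending beside the ball.

```bash
python3 -m jog '[[[0,3,0],0],[[0,6,0],0],[[0,8,0],0],[[0,9,0],0],[[0,10,0],0],[[0,11,0],0],[[0,11.1,0],0],[[0,11.1,0],0],[[0,11.1,0],0]]'
python3 -m jog '[[[-0.3,0,0],0],[[-0.6,0,0],0],[[-0.9,0,0],0],[[-1.2,0,0],0],[[-1.2,0,0],0],[[-1.2,0,0],0]]'|egrep 'tcp|force'
```

```text
t: 11.43
tcp_pos: [0.4837, -0.1593, 0.0955]
tool_rot: [0.047, -0.705, 0.706, -0.048]
force: [-1.3, 0.5, -0.4]
finger_gap: 0.001
tcp_pos: [0.4953, -0.1574, 0.0949]
force: [0.3, 0.0, 0.2]
```

```bash
for i in 1 2 3; do python3 -m jog '[[[-0.1,0,0],0],[[-0.2,0,0],0],[[-0.2,0,0],0],[[-0.2,0,0],0]]'|egrep 'tcp|force'; done
```

```text
tcp_pos: [0.4969, -0.1571, 0.0948]
force: [-0.6, 0.0, 0.5]
tcp_pos: [0.4989, -0.1569, 0.0948]
force: [-0.3, 0.3, -1.4]
tcp_pos: [0.4993, -0.1566, 0.0947]
force: [-4.8, -2.8, 0.7]
```

Contact is where predicted (bar at about -0.70 rad). I'll push in small steps and work out angle and torque from each reading.

```bash
cat > q.py <<'E'
from h import *
x=manip.sense();p=x['tcp_pos'];y=np.array([-.991,-.134])
u=y@(p[:2]-[.550,-.145])-.0195;th=-np.arcsin(u/.05);F=y@x['force'][:2]
print('t%.1f th %.3f u %.4f F %.1f fz %.1f torque %.3f z %.4f ballz %.4f'%(x['t'],th,u,F,x['force'][2],F*.05*np.cos(th),p[2],.062+.05*np.cos(th)))
E
python3 -m jog '[[[-0.1,-0.1,0],0],[[-0.2,-0.2,0],0],[[-0.3,-0.2,0],0],[[-0.3,-0.2,0],0],[[-0.3,-0.2,0],0]]' >/dev/null; python3 q.py
python3 -m jog '[[[-0.1,-0.1,0],0],[[-0.2,-0.2,0],0],[[-0.3,-0.2,0],0],[[-0.3,-0.2,0],0],[[-0.3,-0.2,0],0]]' >/dev/null; python3 q.py
```

```text
t13.3 th -0.659 u 0.0306 F 6.5 fz 1.8 torque 0.257 z 0.0964 ballz 0.1015
t13.8 th -0.600 u 0.0282 F 9.0 fz 3.8 torque 0.371 z 0.0985 ballz 0.1033
```

```bash
sed -i "s/F\*.05\*np.cos(th),p/F*.05*np.cos(th)-x['force'][2]*(u+.0085),p/" q.py
for i in 1 2; do python3 -m jog '[[[-0.1,-0.15,0],0],[[-0.2,-0.3,0],0],[[-0.3,-0.3,0],0],[[-0.3,-0.3,0],0],[[-0.3,-0.3,0],0]]' >/dev/null; python3 q.py; done
```

```text
t14.2 th -0.518 u 0.0248 F 8.2 fz 3.5 torque 0.240 z 0.1015 ballz 0.1054
t14.6 th -0.444 u 0.0215 F 6.5 fz 2.9 torque 0.205 z 0.1043 ballz 0.1072
```

```bash
for i in 1 2 3; do python3 -m jog '[[[-0.1,-0.05,0],0],[[-0.2,-0.1,0],0],[[-0.3,-0.15,0],0],[[-0.3,-0.15,0],0],[[-0.3,-0.15,0],0]]' >/dev/null; python3 q.py; done
```

```text
t15.0 th -0.384 u 0.0187 F 7.2 fz 2.7 torque 0.259 z 0.1059 ballz 0.1084
t15.4 th -0.320 u 0.0157 F 7.7 fz 4.4 torque 0.259 z 0.1075 ballz 0.1095
t15.8 th -0.254 u 0.0126 F 6.8 fz 3.1 torque 0.264 z 0.1090 ballz 0.1104
```

```bash
for i in 1 2 3 4; do python3 -m jog '[[[-0.08,0,0],0],[[-0.16,0,0],0],[[-0.24,0,0],0]]' >/dev/null; python3 q.py; done
```

```text
t16.1 th -0.216 u 0.0107 F 9.4 fz 8.4 torque 0.297 z 0.1094 ballz 0.1108
t16.4 th -0.169 u 0.0084 F 10.6 fz 12.7 torque 0.308 z 0.1100 ballz 0.1113
t16.6 th -0.117 u 0.0058 F 10.6 fz 16.4 torque 0.292 z 0.1106 ballz 0.1117
t16.9 th -0.060 u 0.0030 F 10.7 fz 18.7 torque 0.320 z 0.1111 ballz 0.1119
```

The vertical force is climbing, so the tip may be riding up on the ball. I'll back off, go lower and touch again.

```bash
python3 -m jog '[[[0.4,0,0],0],[[0.9,0,0],0],[[1,0,0],0],[[1,0,0],0]]' >/dev/null; python3 q.py
python3 - <<'E'
from h import *
s=snap('side','s5.png')
b=cv2.imread('pics/s5.png')[150:310,195:375]
cv2.imwrite('pics/c5.png',cv2.resize(b,None,fx=4,fy=3.7,interpolation=cv2.INTER_CUBIC))
E
```

```text
t17.2 th -0.207 u 0.0103 F -0.6 fz 0.9 torque -0.045 z 0.1091 ballz 0.1109
```

View pics/c5.png

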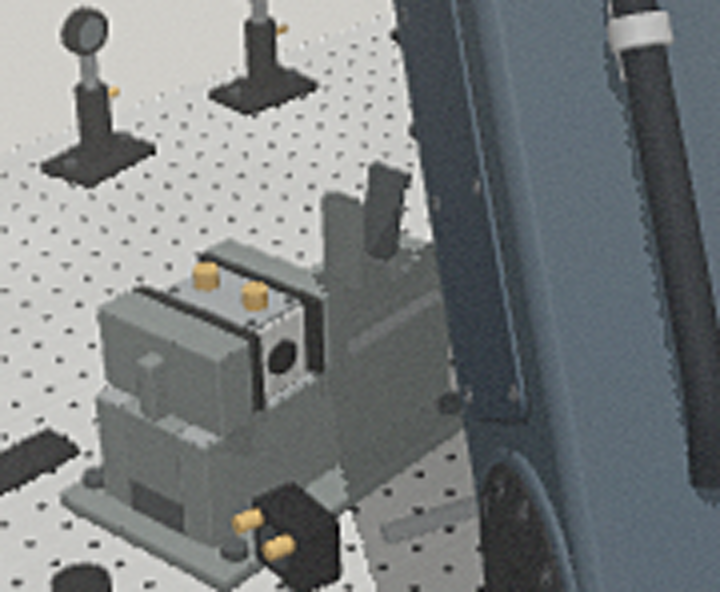

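The arm hides the ball. The housing and lever are still fine.

```bash
python3 -m jog '[[[0,0.4,0],0],[[0,0.9,0],0],[[0,0.9,0],0],[[-0.2,0.9,0],0],[[-0.4,0.9,0],0]]' >/dev/null; python3 q.py
for i in 1 2 3; do python3 -m jog '[[[-0.06,0,0],0],[[-0.12,0,0],0],[[-0.18,0,0],0]]' >/dev/null; python3 q.py; done
```

```text
t17.6 th -0.120 u 0.0060 F 0.2 fz 0.7 torque -0.002 z 0.1000 ballz 0.1116
t17.9 th -0.092 u 0.0046 F 2.8 fz 0.3 torque 0.136 z 0.1003 ballz 0.1118
t18.1 th -0.087 u 0.0044 F 6.7 fz 2.4 torque 0.301 z 0.1002 ballz 0.1118
t18.4 th -0.067 u 0.0034 F 7.9 fz 5.3 torque 0.333 z 0.1003 ballz 0.1119
```

```bash
for i in 1 2 3; do python3 -m jog '[[[-0.08,0,0],0],[[-0.16,0,0],0],[[-0.24,0,0],0]]' >/dev/null; python3 q.py; done
```

```text
t18.6 th -0.022 u 0.0011 F 8.2 fz 5.1 torque 0.361 z 0.1005 ballz 0.1120
t18.9 th 0.024 u -0.0012 F 7.8 fz 5.9 torque 0.348 z 0.1005 ballz 0.1120
t19.1 th 0.071 u -0.0036 F 8.4 fz 7.0 torque 0.386 z 0.1005 ballz 0.1119
```

Torque of 0.35–0.39 fits clamping of about 75–90 N and a bite near the start angle (about -0.75, because the jaws were pressed together when locked). Stopping near +0.25 gives about 60–105 N for any plausible bite point.

```bash
for i in 1 2 3; do python3 -m jog '[[[-0.08,0,0],0],[[-0.16,0,0],0],[[-0.24,0,0],0]]' >/dev/null; python3 q.py; done
```

```text
t19.4 th 0.120 u -0.0060 F 7.8 fz 6.7 torque 0.371 z 0.1005 ballz 0.1116
t19.6 th 0.169 u -0.0084 F 8.1 fz 6.3 torque 0.401 z 0.1005 ballz 0.1113
t19.9 th 0.218 u -0.0108 F 7.8 fz 5.1 torque 0.392 z 0.1004 ballz 0.1108
```

Torque is 0.39 N m (about 90–95 N) at 0.22 rad. I'll stop here, back off, lift clear and check.

```bash
python3 -m jog '[[[1,0,0],0],[[2,0,0],0],[[2.5,0,0],0],[[2.5,-3,0],0],[[2.5,-6,0],0],[[2.5,-9,0],0],[[2.5,-12,0],0],[[2.5,-14,0],0],[[5,-14,4],0],[[9,-14,8],0],[[13,-14,12],0],[[17,-14,16],0],[[20,-14,20],0],[[20,-14,24],0],[[20,-14,28],0],[[20,-14,32],0],[[20,-14,32],0],[[20,-14,32],0],[[20,-14,32],0]]'
python3 - <<'E'
from h import *
s=snap('side','s6.png');t=snap('top','t6.png')
b=cv2.imread('pics/s6.png')[150:310,195:355];a=cv2.imread('pics/t6.png')[150:290,180:320]
cv2.imwrite('pics/c6.png',np.hstack([cv2.resize(b,(400,400),interpolation=2),cv2.resize(cv2.convertScaleAbs(a,alpha=1.5),(400,400),interpolation=2)]))
for th in(-.7,0,.1,.22,.35,.5):
  y=np.array([-.991,-.134]);p=np.r_[np.array([.55,-.145])-y*.05*np.sin(th),.062+.05*np.cos(th)]
  print(th,((proj(s,p)[0]-[195,150])*2.5).round(),((proj(t,p)[0]-[180,150])*400/140+[400,0]).round())
E
```

```text
t: 21.48
tcp_pos: [0.3888, -0.4973, 0.2396]
tool_rot: [0.046, -0.705, 0.706, -0.047]
force: [0.7, 0.4, -0.2]
finger_gap: 0.001
-0.7 [306. 161.] [732. 215.]
0 [279. 141.] [728. 180.]
0.1 [275. 139.] [727. 174.]
0.22 [270. 138.] [726. 168.]
0.35 [265. 138.] [725. 161.]
0.5 [259. 139.] [724. 154.]
```

View pics/c6.png

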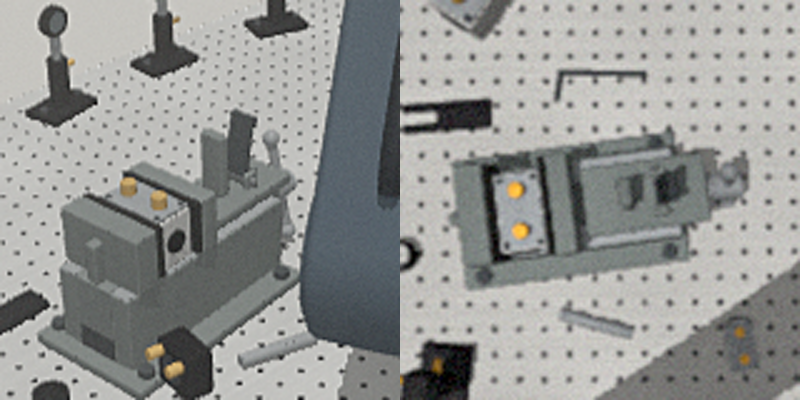

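The ball is at side-crop (271,135), matching the +0.2 rad projection (270,138). The lever leans out, the housing stands square between the jaws, the bystanders are unmoved, and the arm is clear. Handing in.

```bash
python3 -c "
from h import *
print(workorder.sign_off(),manip.sense()['t'])"
```

```text
the job is handed in; nothing more can be done
the job is handed in; nothing more can be done
```

The housing is clamped in the vise and the job is handed in at about 21.6 s of the 61 s allowed. sign_off gave no verdict.

**What I did:**
- **Seating:** I squeezed the lever against the post and slid the carriage about 41 mm. The housing seated with about 18 N of push at the wrist, and I then let the lever go.
- **Tightening:** I pushed the upper ball of the T-bar clockwise with closed fingers, from about -0.70 to +0.22 rad. That is 0.92 rad, slightly under the sixth of a turn (1.05 rad) asked for, because the jaws were already pressed together when the lever locked.

**Last checks:**
- **Clamping force:** turning torque at the end was about 0.39 N m, which suggests about 90 N. The force was only inferred from torque and angle, and those readings were noisy. The exact bite point was never clearly seen, so the true value could be about 60–100 N.
- **Bar angle:** the last picture agrees with about +0.2 rad.
- **Scene:** the housing is upright and square between both facings, the lever is out, no bystander looks moved, and the arm is clear.

**What went wrong on the way:**
- My first estimate of the post was about 4 mm off. The post-side finger touched first, at up to 12 N, and I corrected by recentring.
- Halfway through the turn the fingertip began to ride up the ball, with about 19 N of vertical force. I backed off and touched again 9 mm lower.

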